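# Weigh a steel plate on a narrow-pan bench scale

### The job

Weigh the dark steel plate. With the scale still empty press the yellow key to zero it; then slide the plate, without lifting it, off the aluminium loading shelf, across the gap and onto the narrow red weighing pan, so that it lies balanced, centred on the pan and square to it, clear of the shelf, and let go of it. Then press the blue key (weigh) and after it the green key (print), each key all the way down and released, one at a time; leave the other things on the bench where they are.

Things in the scene. Friction and masses are not known exactly. Their poses are not given: they have to be found in the camera images.
- station: Fixed weighing station on the bench, grey base 130 x 250 mm. Origin: centre of its underside, on the bench top; z up, y is the direction in which the plate is slid, x runs along the pan. An aluminium loading shelf (130 mm along x, from y = -125 to +25 mm, flat top 55 mm above the bench), then an open gap of 36 mm, then the red pan. There is no end stop.
- shelf_center (a point): Centre of the loading shelf's top face (station frame x 0, y -50 mm, z 55 mm); axes as the station's.
- pan_center (a point): Centre of the top face of the narrow red weighing pan: 110 mm along x, only 36 mm along y, 1 mm lower than the shelf top (station frame x 0, y +79 mm, z 54 mm); axes as the station's. The pan does not sink.
- plate: Loose dark steel plate, 84 mm along its x, 160 mm along its y, 7 mm thick, about 0.75 kg, lying flat on the loading shelf with its y roughly along the station's minus x. It sticks out over both ends of shelf and pan. Origin: centre of its underside.
- console: Fixed grey indicator console beside the station, 100 x 180 mm, origin at the centre of its underside; three round keys in a row along its y, 50 mm apart, at x = -22 mm; a raised display strip behind them (top 47 mm above the bench, from x = +13 mm).
- jar: Bystander: glass jar, 68 mm across, 92 mm tall, origin under its centre.
- pen: Bystander: green marker pen, 14 x 137 x 14 mm, lying on the bench behind the station, origin under its centre.
- bolt: Bystander: steel bolt, 30 x 75 x 26 mm, lying on the bench left of the station, origin under its centre.
- stick: Bystander: soapstone marker, 15 x 130 x 8 mm, lying on the bench behind the console, origin under its centre.
- key_yellow (a joint): Travel of the yellow spring key (zero): 0 m released, 0.006 m fully down (about 5 N); it counts as pressed beyond 0.004 m and springs back. The order of the colours along the console differs from run to run.
- key_yellow_top (a point): Centre of the top face of the yellow key when released, 28 mm across.
- key_blue (a joint): Travel of the blue spring key (weigh): 0 m released, 0.006 m fully down (about 5 N); it counts as pressed beyond 0.004 m and springs back. The order of the colours along the console differs from run to run.
- key_blue_top (a point): Centre of the top face of the blue key when released, 28 mm across.
- key_green (a joint): Travel of the green spring key (print): 0 m released, 0.006 m fully down (about 5 N); it counts as pressed beyond 0.004 m and springs back. The order of the colours along the console differs from run to run.
- key_green_top (a point): Centre of the top face of the green key when released, 28 mm across.

How it is judged:
By the outcome, as a careful person would: the job done as asked, in the order asked, and still so for the second after the job is handed in, with the robot touching nothing.
It also fails if it takes over 54 s, if anything falls off the work surface, if the arm or the gripper's body presses on something with over 40 N, if the wrist force passes 120 N, or if a joint passes its speed limit or range.

### The arm

A 6-joint arm with a two-finger parallel gripper is mounted at the origin on a cart in front of the work surface, level with it; the furniture and walls round the work are solid. World frame = base frame: x ahead of the robot, y to its left, z up, the work surface at z = 0. Lengths are in mm, angles in degrees, forces in N, time in s.
With the tool pointing down it reaches from about 350 to 850 mm from the base axis. Payload 8.1 kg.
Tool frame: the origin (TCP) lies midway between the tips of the shut fingers; the grasp point (between the pads) lies 19 mm behind it (r.pinch_z is the distance from the TCP to the grasp point, in mm); z points along the fingers, y is the line along which they close (so a half turn about z gives the same grasp; the last joint's range is limited). The gripper opens to 85 mm and grips with 20 to 120 N. Pads are 22 mm wide; open, the fingers measure 114 mm over their backs; the gripper's body (76 mm by 85 mm) begins 54 mm behind the grasp point. The pads swing forward as they close: fully open they stand 13 mm farther back than shut.
Start: joints at [-69.523, 7.471, 85.268, -0, 87.261, -4.893], TCP at [257.102, -542.129, 231.292] pointing down, gripper open.
Joint ranges: [-169.43, 169.43], [-51.17, 129.36], [1.28, 143.12], [-76.62, 256.62], [0, 156.53], [-152.29, 152.29]. Speed limits (degrees/s): [136.94, 136.94, 159.86, 180, 180, 180].

### API

Orientations are given as [roll, pitch, yaw] about the fixed x, y, z axes, in that order (R = Rz(yaw) Ry(pitch) Rx(roll)).
In Python, from bench import sensors, optics, job, r gives the robot as it stands.
- The arm moves only by the tool play_rows, never from a script. Its argument "motion" is a list that holds one entry, the list of rows, each a list of 6 numbers: the shift along the tool's x, y, z in cm, then the turn, a rotation vector about the tool's x, y, z in degrees. In form: [[[x, y, z, ax, ay, az], ...]]. A call has 1 to 5 rows; each row is the pose to reach, as a shift and turn from the pose commanded when the call began, along the tool's axes at that moment; what a row does not reach only later rows make up. A row lasts 1/10 s, in which the tool goes at most 50 mm and 8.59 degrees, less where a joint would pass 70% of its speed; a pose out of reach is approached as far as the arm can. A call with a gripper value outside its range is refused whole. "jaw" is the opening, from 0 (shut) to 1 (fully open), set as the call begins (left out, the last holds). The fingers move at their own pace and stop on an object; "squeeze" is the grip in N (left out, the last holds). Time passes only in rows, so rows that repeat a pose let the fingers close. It gives the time, the measured TCP pose, the force, the opening and the grip force at its end, in the units of the state.
- sensors.sense(): the state, without advancing time (a new reading comes with each control period).
- optics.snapshot(name): name is "side" or "top" or "wrist"; returns a dict with "pixels" (420x560x3 uint8, red, green, blue), "mtx" (3x3 intrinsics, pixels), "R" (3x3) and "t" (3): a world point X has camera coordinates R X + t; the wrist camera has in their place "T_tool_cam" (4x4, takes a point from camera to tool coordinates, whose origin is the TCP and whose axes are the flange's). Camera axes: x right, y down, z forward; pixel columns grow to the right and rows downward; lengths in mm; the calibration is good to about 2 mm. A picture is of the moment at which its call begins: read the wrist's pose just before it. There is no depth.
- job.hand_in(): hands the job in; it is judged then, once.
The state is a dict: "time": time; "joint_pos": joint angles; "qd": joint speeds; "joint_efforts": joint torques, N m; "tool_pos": TCP position; "tcp_rot": TCP orientation; "ft_force": force on the tool from outside, world axes, zero at the start; "wrist_torque": the same for the moment, N m; "finger_gap": finger opening in mm; "grip_force": force on a finger pad.
Only numpy, scipy, OpenCV 4.12 (cv2) and the standard library are available. Lean on these libraries where they do the work, as an engineer would, in place of code of your own. Each camera call takes 0.05 s, during which the arm holds its last target. There are 200 camera calls.

## Working session

There is one attempt and no reset: what is moved stays moved. The work goes in short steps, Python scripts to look and compute and a tool call to move; the robot and the scene stay as the last step left them, time stands still between calls to the robot, and variables do not carry over. Pictures are saved under pics/ and viewed, at most 10 in all, crops included, and the job is handed in when it is done.

Besides the shell and the picture viewer there is one more tool, called after "Request:" as name(argument=value, ...), one argument or row to a line, values as JSON. play_rows: Moves the arm, as the interface text tells. Its arguments: {"type":"object","properties":{"motion":{"type":"array","items":{"type":"array","items":{"type":"array","items":{"type":"number"}}}},"jaw":{"type":"number"},"squeeze":{"type":"number"}},"required":["motion"]}

```bash
mkdir -p pics
python3 - <<'E'
from bench import sensors, optics
import cv2,numpy as np
for n in("top","side"):
    s=optics.snapshot(n); cv2.imwrite(f"pics/{n}0.png",s["pixels"][:,:,::-1]); np.savez(f"{n}.npz",mtx=s["mtx"],R=s["R"],t=s["t"]); 
    print(n,s["mtx"],-np.array(s["R"]).T@s["t"])
s=sensors.sense();print({k:s[k] for k in("time","tool_pos","tcp_rot","ft_force","finger_gap")})
E
```

```text
top [[381.56264463   0.         277.51059369]
 [  0.         381.56264463 209.63941839]
 [  0.           0.           1.        ]] [ 361.31320681 -156.05060625 1106.46790668]
side [[411.19779466   0.         282.13029283]
 [  0.         411.19779466 208.45618033]
 [  0.           0.           1.        ]] [  -11.90004644 -1343.08398939   567.37261708]
{'time': 0.1, 'tool_pos': array([ 256.91998203, -541.65711079,  230.33682043]), 'tcp_rot': array([-1.79903394e+02, -8.22399368e-03,  2.53726321e+01]), 'ft_force': array([-0.16274614, -0.69460448, -0.07417073]), 'finger_gap': 85.2447446999874}
```

View pics/top0.png

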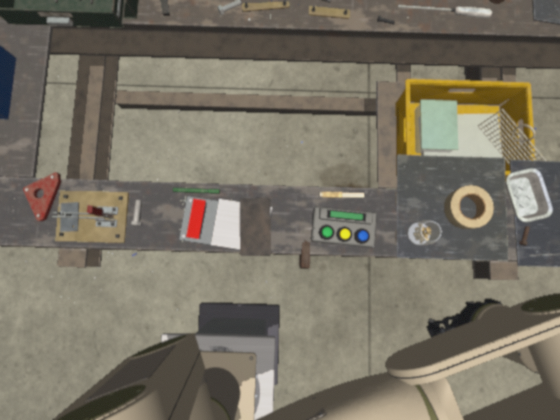

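View pics/side0.png

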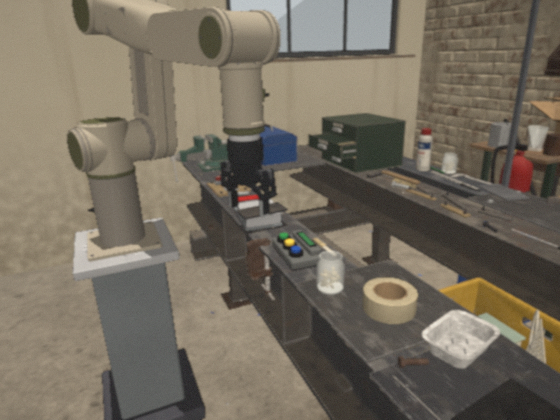

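Run:
```python
import cv2,numpy as np
im=cv2.imread("pics/top0.png")
a=cv2.resize(im[175:260,165:285],None,fx=6.6,fy=6.6,interpolation=cv2.INTER_CUBIC)
cv2.imwrite("pics/c1.png",a)
cv2.imwrite("pics/c2.png",cv2.resize(im[180:260,300:400],None,fx=6,fy=6,interpolation=cv2.INTER_CUBIC))
```

```text
(no output)
```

View pics/c1.png

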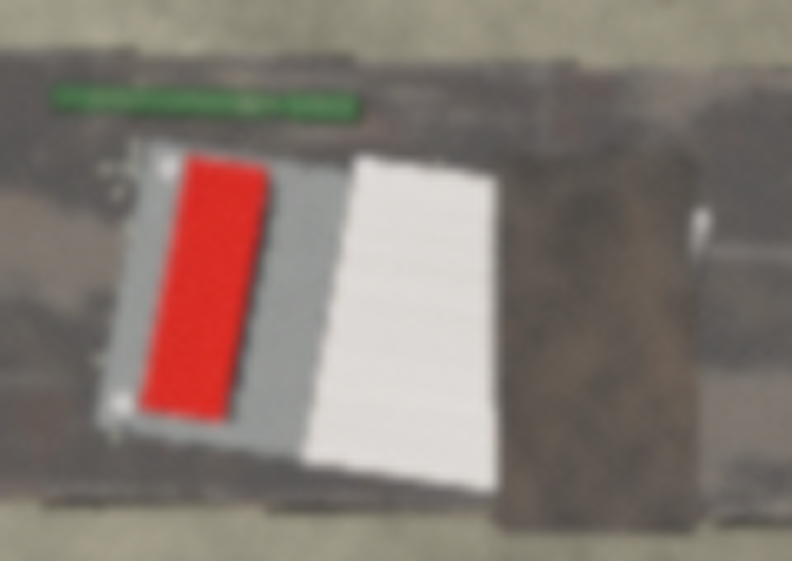

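View pics/c2.png

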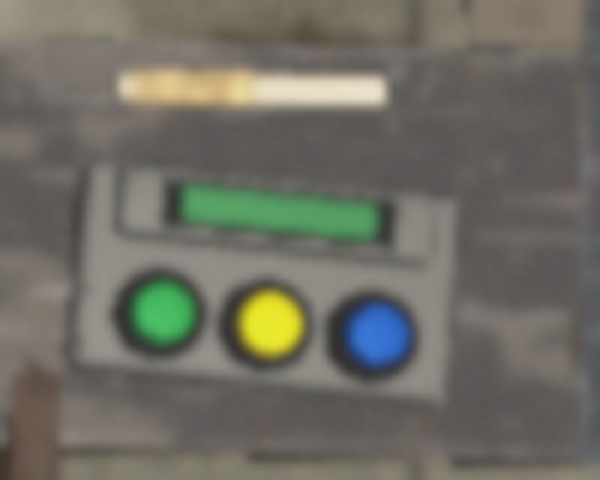

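```bash
cat > h.py <<'E'
import numpy as np,cv2
from scipy.spatial.transform import Rotation as Ro
C={n:np.load(n+".npz") for n in("top","side")}
def ray(c,uv,z):
    K,R,t=c["mtx"],c["R"],c["t"]; o=-R.T@t
    d=R.T@np.linalg.solve(K,[uv[0],uv[1],1]); return o+d*(z-o[2])/d[2]
def tri(c1,p1,c2,p2):
    P=[c["mtx"]@np.c_[c["R"],c["t"]] for c in(c1,c2)]
    X=cv2.triangulatePoints(P[0],P[1],np.array(p1,float),np.array(p2,float)).ravel(); return X[:3]/X[3]
E
python3 - <<'E'
from h import *
t=C["top"]
f=lambda p,k,o:(np.array(p)+.5)/k-.5+o
for nm,ps,z in(("pan",[(187,157),(270,168),(228,420),(141,408)],54),("plate",[(498,148),(697,148),(697,530),(498,530)],62),("shelfL",[(357,155),(304,462)],55)):
    q=np.array([ray(t,f(p,6.6,(165,175)),z) for p in ps])[:,:2]
    print(nm,q.round(1).tolist(),q.mean(0).round(1))
    for a,b in zip(q,np.roll(q,-1,0)): d=b-a; print("  len",np.hypot(*d).round(1),"ang",np.degrees(np.arctan2(d[1],d[0])).round(1))
for n,p,s in(("g",(163,312),(283.5,237)),("y",(270,324),(289.5,243)),("b",(379,333),(296,251))):
    p=f(p,6,(300,180)); print(n,tri(t,p,C["side"],s).round(1),[ray(t,p,z).round(1)[:2] for z in(30,40)])
E
```

```text
pan [[526.8, 79.9], [523.1, 44.6], [416.3, 56.3], [420.3, 92.9]] [471.6  68.4]
  len 35.5 ang -95.9
  len 107.4 ang 173.7
  len 36.7 ang 83.9
  len 107.3 ang -6.9
plate [[533.3, -52.1], [535.8, -135.7], [376.4, -140.7], [374.0, -58.8]] [454.9 -96.8]
  len 83.6 ang -88.3
  len 159.4 ang -178.2
  len 81.9 ang 91.7
  len 159.4 ang 2.4
shelfL [[529.6, 8.0], [399.8, 23.6]] [464.7  15.8]
  len 130.8 ang 173.2
  len 130.8 ang -6.8
g [ 446.1 -296.6   40.8] [array([ 446.9, -298. ]), array([ 446.1, -296.7])]
y [ 442.4 -346.5   42.5] [array([ 442.8, -348.4]), array([ 442. , -346.7])]
b [ 439.4 -397.6   40. ] [array([ 440.1, -399.8]), array([ 439.3, -397.5])]
```

```bash
cat >> h.py <<'E'
def plan(p0,yaw0,p1,yaw1):
    R=Ro.from_euler("xyz",[180,0,yaw0],degrees=True)
    s=R.inv().apply(np.array(p1)-np.array(p0))/10
    rv=(R.inv()*Ro.from_euler("xyz",[180,0,yaw1],degrees=True)).as_rotvec(degrees=True)
    print(p1,yaw1,"->",s.round(2).tolist(),rv.round(1).tolist())
E
python3 - <<'E'
from h import *
plan([257.1,-542.1,231.3],25.4,[442,-347,90],57)
E
```

```text
[442, -347, 90] 57 -> [25.07, -9.69, 14.13] [-0.0, 0.0, -31.6]
```

Request:
play_rows(
  motion=[
    [[25.07,-9.69,8,0,0,-31.6],[25.07,-9.69,8,0,0,-31.6],[25.07,-9.69,8,0,0,-31.6],[25.07,-9.69,8,0,0,-31.6],[25.07,-9.69,8,0,0,-31.6]],
  ],
  jaw=0,
)

```text
time: 0.6
tool_pos: [422.8, -366.6, 159.1]
tcp_rot: [-180.0, -0.0, 57.2]
ft_force: [0.5, -1.7, 0.3]
finger_gap: 12.2
grip_force: 0.0
```

Request:
play_rows(
  motion=[
    [[0,0,0,0,0,0],[0,0,0,0,0,0]],
  ],
)

```text
time: 0.8
tool_pos: [422.3, -367.0, 159.1]
tcp_rot: [-179.9, -0.0, 57.1]
ft_force: [-0.5, -0.3, 0.6]
finger_gap: 0.3
grip_force: 0.0
```

Run:
```python
from h import *
from bench import sensors,optics
plan([422.3,-367,159.1],57,[442.3,-347,60],57)
st=sensors.sense(); s=optics.snapshot("wrist"); im=s["pixels"]; cv2.imwrite("pics/w1.png",im[:,:,::-1])
T=np.array(s["T_tool_cam"]); print(T.round(2).tolist(),s["mtx"][0][0])
A=np.eye(4);A[:3,:3]=Ro.from_euler("xyz",st["tcp_rot"],degrees=True).as_matrix();A[:3,3]=st["tool_pos"]
W=np.linalg.inv(A@T); c=dict(mtx=np.array(s["mtx"]),R=W[:3,:3],t=W[:3,3])
h=cv2.cvtColor(im,cv2.COLOR_RGB2HSV)
for n,lo,hi in(("g",45,75),("y",25,35),("b",100,125)):
    m=((h[...,0]>lo)&(h[...,0]<hi)&(h[...,1]>130)&(h[...,2]>90)).astype(np.uint8)
    k,_,S,Ce=cv2.connectedComponentsWithStats(m)
    for i in range(1,k):
        if S[i,4]>300: print(n,S[i],Ce[i].round(1),ray(c,Ce[i],41).round(1))
```

```text
[442.3, -347, 60] 57 -> [2.77, 0.59, 9.91] [0.0, 0.0, 0.0]
[[0.0, -0.95, -0.32, 83.66], [1.0, 0.0, -0.0, 0.86], [0.0, -0.32, 0.95, -142.23], [0.0, 0.0, 0.0, 1.0]] 309.7380869724866
g [237  99  36  36 998] [254.3 116.6] [ 447.4 -295.1   41. ]
g [336 138  36  55 838] [354.7 169.6] [ 494.9 -377.1   41. ]
y [269 156  32  32 773] [284.2 171.7] [ 443.5 -346.2   41. ]
b [296 204  32  33 822] [311.  220.1] [ 440.1 -396.4   41. ]
```

View pics/w1.png

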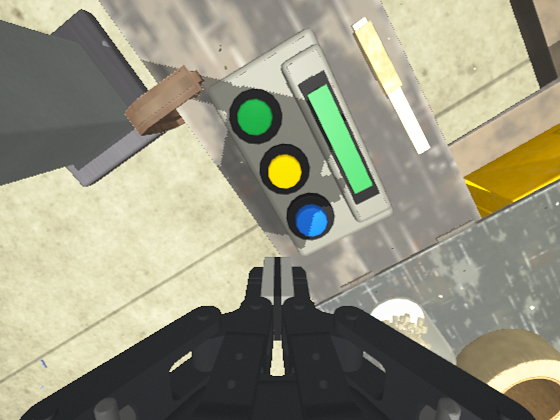

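Request:
play_rows(
  motion=[
    [[2.8,0.5,3,0,0,0],[2.8,0.5,7.5,0,0,0],[2.8,0.5,10.7,0,0,0],[2.8,0.5,11.5,0,0,0],[2.8,0.5,11.5,0,0,0]],
  ],
)

```text
time: 1.35
tool_pos: [440.1, -348.5, 45.5]
tcp_rot: [-179.9, -0.0, 56.8]
ft_force: [-1.9, 0.8, 4.7]
finger_gap: 0.1
grip_force: 2.0
```

Request:
play_rows(
  motion=[
    [[0,0,0.2,0,0,0],[0,0,0.4,0,0,0],[0,0,0.5,0,0,0],[0,0,0.5,0,0,0]],
  ],
)

```text
time: 1.75
tool_pos: [441.3, -349.6, 43.7]
tcp_rot: [179.9, 0.1, 56.9]
ft_force: [-10.2, 7.0, 24.1]
finger_gap: -0.3
grip_force: 11.8
```

Run:
```python
from bench import sensors,optics
import cv2
s=optics.snapshot("wrist");a=cv2.imwrite("pics/w2.png",cv2.resize(s["pixels"][120:360,140:440,::-1],None,fx=2,fy=2))
print(sensors.sense())
```

```text
{'time': 1.8, 'joint_pos': array([-4.35799416e+01,  1.15338805e+01,  1.01266223e+02, -4.69535806e-02,
        6.71089614e+01, -1.04311190e+01]), 'qd': array([ 6.93653029e-02, -1.56971085e-01,  2.31436714e-01,  1.87447746e-04,
       -1.92821210e-01,  7.23313230e-02]), 'joint_efforts': array([ 3.43993139e-01, -4.49919426e+01, -4.08585298e+01,  5.91226202e-01,
       -4.63513076e+00,  2.09682956e-03]), 'tool_pos': array([ 441.26043188, -349.61445091,   43.70841995]), 'tcp_rot': array([1.79918411e+02, 5.90322167e-02, 5.68693651e+01]), 'ft_force': array([-10.70403428,   7.9266344 ,  24.83794267]), 'wrist_torque': array([1.33311782, 1.80352122, 0.01470746]), 'grip_force': 11.852973442291841, 'finger_gap': -0.16018982666737672}
```

View pics/w2.png

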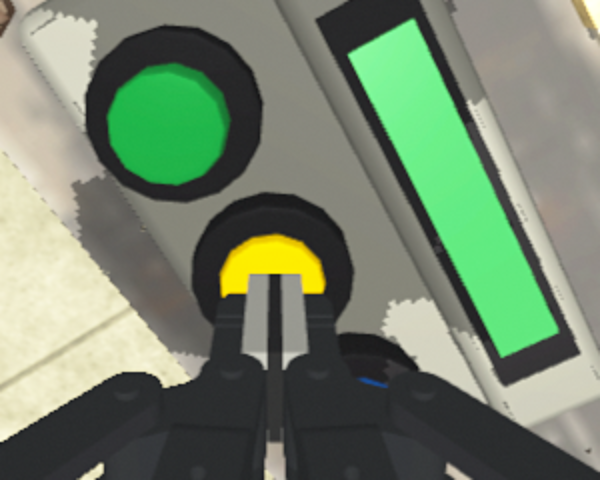

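Request:
play_rows(
  motion=[
    [[0,0,-4,0,0,0],[0,0,-8,0,0,0],[0,0,-8,0,0,0],[0,0,-8,0,0,0]],
  ],
  jaw=0,
)

```text
time: 2.2
tool_pos: [442.1, -349.7, 122.6]
tcp_rot: [179.7, 0.1, 56.9]
ft_force: [0.3, 0.8, -1.0]
finger_gap: -0.3
grip_force: 0.0
```

Run:
```python
from h import *
from bench import sensors
p=sensors.sense();p0=p["tool_pos"];y=p["tcp_rot"][2];print(p0,y,p["ft_force"])
plan(p0,y,[457,-172,110],91.8)
```

```text
[ 442.11626269 -349.68788554  122.58352394] 56.880513467226066 [ 0.27830019  0.7875814  -1.00974508]
[457, -172, 110] 91.8 -> [15.7, -8.46, 1.26] [0.0, 0.0, -34.9]
```

Request:
play_rows(
  motion=[
    [[15.7,-8.5,1.2,0,0,-34.9],[15.7,-8.5,1.2,0,0,-34.9],[15.7,-8.5,1.2,0,0,-34.9],[15.7,-8.5,1.2,0,0,-34.9],[15.7,-8.5,1.2,0,0,-34.9]],
  ],
  jaw=1,
)

```text
time: 2.7
tool_pos: [454.6, -166.3, 106.1]
tcp_rot: [-179.8, -0.1, 92.3]
ft_force: [-0.1, -0.8, -0.4]
finger_gap: 72.5
grip_force: 0.0
```

Request:
play_rows(
  motion=[
    [[0,0,0,0,0,0],[0,0,0,0,0,0],[0,0,0,0,0,0]],
  ],
)

```text
time: 3.0
tool_pos: [455.6, -170.9, 107.9]
tcp_rot: [-180.0, 0.0, 91.7]
ft_force: [0.3, 0.0, -0.4]
finger_gap: 85.3
grip_force: 0.0
```

Run:
```python
from h import *
from bench import sensors,optics
st=sensors.sense();p0=st["tool_pos"];y=st["tcp_rot"][2];print(p0,st["tcp_rot"],st["finger_gap"])
s=optics.snapshot("wrist");cv2.imwrite("pics/w3.png",s["pixels"][:,:,::-1])
A=np.eye(4);A[:3,:3]=Ro.from_euler("xyz",st["tcp_rot"],degrees=True).as_matrix();A[:3,3]=st["tool_pos"]
W=np.linalg.inv(A@np.array(s["T_tool_cam"])); np.savez("w3.npz",mtx=s["mtx"],R=W[:3,:3],t=W[:3,3])
```

```text
[ 455.62647153 -170.90526568  107.86092845] [-1.79987753e+02  1.00490785e-02  9.16920050e+01] 85.34293310648512
```

View pics/w3.png

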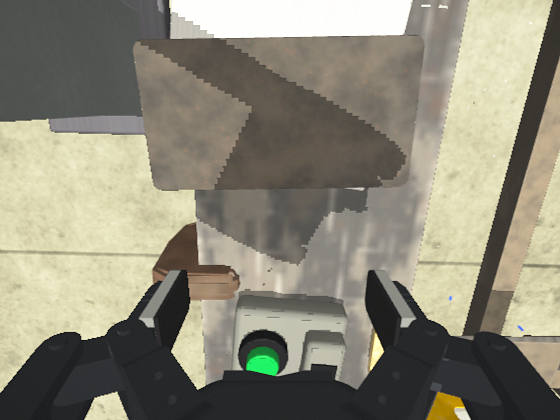

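Run:
```python
from h import *
c=np.load("w3.npz")
L=[ray(c,p,62)[:2] for p in((133,40),(424,37),(409,187),(152,190))]
print(np.round(L,1).tolist(),np.mean(L,0).round(1))
for i in(0,1,2,3): d=L[(i+1)%4]-L[i]; print(np.hypot(*d).round(1),np.degrees(np.arctan2(d[1],d[0])).round(1))
```

```text
[[375.2, -57.4], [532.3, -51.2], [538.1, -134.4], [377.2, -141.3]] [455.7 -96.1]
157.2 2.3
83.4 -86.0
161.1 -177.6
83.9 91.3
```

Request:
play_rows(
  motion=[
    [[0,0.3,2,0,0,-0.5],[0,0.3,4,0,0,-0.5],[0,0.3,6,0,0,-0.5],[0,0.3,6.3,0,0,-0.5],[0,0.3,6.3,0,0,-0.5]],
  ],
)

```text
time: 3.55
tool_pos: [458.2, -169.8, 44.5]
tcp_rot: [-179.9, -0.0, 92.3]
ft_force: [0.5, -1.0, 1.2]
finger_gap: 85.8
grip_force: 0.0
```

Request:
play_rows(
  motion=[
    [[0,0,0,0,0,0],[0,0,0,0,0,0]],
  ],
)

```text
time: 3.75
tool_pos: [459.7, -170.1, 46.3]
tcp_rot: [179.9, 0.1, 92.3]
ft_force: [-0.4, 1.1, -0.2]
finger_gap: 85.6
grip_force: 0.0
```

Request:
play_rows(
  motion=[
    [[0.5,0,0.1,0,0,0],[1,0,0.1,0,0,0],[1.5,0,0.1,0,0,0],[2,0,0.1,0,0,0],[2.3,0,0.1,0,0,0]],
  ],
)

```text
time: 4.25
tool_pos: [457.9, -146.5, 44.1]
tcp_rot: [180.0, 0.1, 92.4]
ft_force: [-0.0, -3.7, -0.5]
finger_gap: 85.0
grip_force: 2.0
```

Request:
play_rows(
  motion=[
    [[0.5,0,0,0,0,0.34],[1,0.01,0,0,0,0.68],[1.5,0.01,0,0,0,1.02],[2,0.02,0,0,0,1.37],[2.5,0.04,0,0,0,1.71]],
  ],
)

```text
time: 4.75
tool_pos: [457.2, -121.3, 44.1]
tcp_rot: [180.0, 0.0, 90.6]
ft_force: [0.1, -4.5, 0.2]
finger_gap: 85.7
grip_force: 2.4
```

Request:
play_rows(
  motion=[
    [[0.5,0,0,0,0,0.34],[1,0.01,0,0,0,0.68],[1.5,0.01,0,0,0,1.02],[2,0.02,0,0,0,1.37],[2.5,0.04,0,0,0,1.71]],
  ],
)

```text
time: 5.25
tool_pos: [457.3, -96.2, 44.0]
tcp_rot: [-180.0, 0.0, 88.9]
ft_force: [-0.3, -4.7, 0.9]
finger_gap: 85.5
grip_force: 2.6
```

```bash
cat > look.py <<'E'
import sys
from h import *
from bench import sensors,optics
st=sensors.sense();print(st["time"],st["tool_pos"].round(1),st["tcp_rot"].round(2),st["ft_force"].round(1))
s=optics.snapshot("wrist");cv2.imwrite("pics/"+sys.argv[1]+".png",s["pixels"][:,:,::-1])
A=np.eye(4);A[:3,:3]=Ro.from_euler("xyz",st["tcp_rot"],degrees=True).as_matrix();A[:3,3]=st["tool_pos"]
W=np.linalg.inv(A@np.array(s["T_tool_cam"])); np.savez("w.npz",mtx=s["mtx"],R=W[:3,:3],t=W[:3,3])
E
python3 look.py w4
```

```text
5.25 [457.3 -96.2  44. ] [-1.800e+02  1.000e-02  8.892e+01] [-0.3 -4.7  0.9]
```

View pics/w4.png

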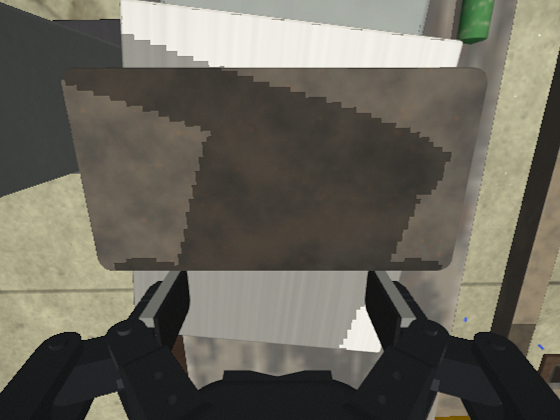

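Run:
```python
from h import *
c=np.load("w.npz")
def ln(n,a,b,z):
    A,B=ray(c,a,z)[:2],ray(c,b,z)[:2]; d=B-A; print(n,A.round(1),B.round(1),"mid",((A+B)/2).round(1),"ang",np.degrees(np.arctan2(d[1],d[0])).round(1),np.hypot(*d).round(1))
ln("rear",(103,270),(447,270),62)
ln("front",(62,68),(487,68),62)
ln("shelfrear",(190,337),(380,352),55)
ln("shelffront",(122,0),(463,41),55)
```

```text
rear [379.6 -83. ] [535.7 -85.7] mid [457.6 -84.4] ang -1.0 156.1
front [381.2   0.9] [537.1  -1.9] mid [459.1  -0.5] ang -1.0 155.9
shelfrear [ 412.5 -127.1] [ 512.2 -138.5] mid [ 462.4 -132.8] ang -6.6 100.4
shelffront [404.1  23.8] [530.5   8.2] mid [467.3  16. ] ang -7.0 127.4
```

Request:
play_rows(
  motion=[
    [[0.5,0,0,0,0,0.28],[1,0.005,0,0,0,0.56],[1.5,0.01,0,0,0,0.84],[2,0.02,0,0,0,1.12],[2.5,0.03,0,0,0,1.4]],
  ],
)

```text
time: 5.8
tool_pos: [458.1, -71.4, 44.1]
tcp_rot: [180.0, 0.0, 87.5]
ft_force: [-0.6, -5.2, 0.5]
finger_gap: 85.5
grip_force: 2.6
```

Request:
play_rows(
  motion=[
    [[0.5,0,0,0,0,0.28],[1,0.005,0,0,0,0.56],[1.5,0.01,0,0,0,0.84],[2,0.02,0,0,0,1.12],[2.5,0.03,0,0,0,1.4]],
  ],
)

```text
time: 6.3
tool_pos: [459.3, -46.5, 44.0]
tcp_rot: [-180.0, 0.0, 86.1]
ft_force: [0.3, -5.5, 1.7]
finger_gap: 85.3
grip_force: 2.7
```

Request:
play_rows(
  motion=[
    [[0.5,0,0,0,0,0.28],[1,0.005,0,0,0,0.56],[1.5,0.01,0,0,0,0.84],[2,0.02,0,0,0,1.12],[2,0.02,0,0,0,1.12]],
  ],
)

```text
time: 6.8
tool_pos: [461.1, -26.0, 44.1]
tcp_rot: [180.0, -0.0, 85.0]
ft_force: [-0.5, -1.3, 0.1]
finger_gap: 85.6
grip_force: 0.7
```

```bash
python3 look.py w5
python3 - <<'E'
from h import *
from bench import optics
im=cv2.imread("pics/w5.png"); t=optics.snapshot("top")["pixels"][:,:,::-1]
b=cv2.resize(t[175:260,165:285],(560,397),interpolation=cv2.INTER_CUBIC)
# one sheet: wrist left, top crop right, within 800x600
s=np.zeros((600,800,3),np.uint8); s[:420,:560]=im; s[420:598,560-560:250]=cv2.resize(b,(250,178)); cv2.imwrite("pics/s5.png",s)
E
```

```text
6.8 [461.1 -26.   44.1] [ 1.800e+02 -3.000e-02  8.504e+01] [-0.5 -1.3  0.1]
```

View pics/w5.png

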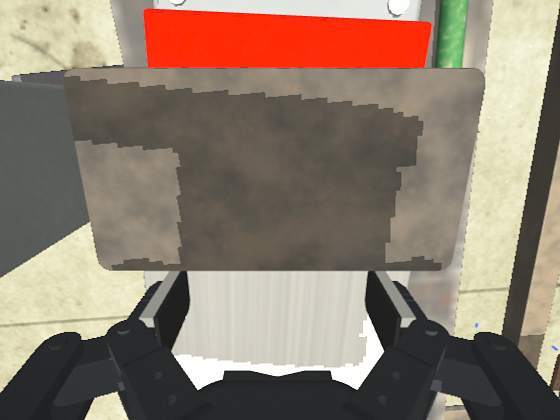

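```bash
cat > pp.py <<'E'
from h import *
c=np.load("w.npz")
def ln(n,a,b,z):
    A,B=ray(c,a,z)[:2],ray(c,b,z)[:2]; d=B-A; print(n,A.round(1),B.round(1),"mid",((A+B)/2).round(1),"ang",np.degrees(np.arctan2(d[1],d[0])).round(1),np.hypot(*d).round(1)); return (A+B)/2,d/np.hypot(*d)
E
python3 - <<'E'
from pp import *
ln("rear",(103,270),(441,270),62)
ln("front",(63,68),(485,68),62)
m,d=ln("panfar",(145,9),(431,24),54)
n=np.array([-d[1],d[0]]);print("pan",m-18*n)
E
```

```text
rear [384.3  -7.6] [537.3 -20.7] mid [460.8 -14.1] ang -4.9 153.5
front [391.9  76. ] [546.3  62.7] mid [469.1  69.4] ang -4.9 155.0
panfar [423.4  94.2] [529.2  80.2] mid [476.3  87.2] ang -7.5 106.7
pan [473.91071901  69.32383283]
```

Request:
play_rows(
  motion=[
    [[0.35,0.02,0,0,0,0.2],[0.7,0.04,0,0,0,0.4],[1.1,0.06,0,0,0,0.6],[1.5,0.08,0,0,0,0.8],[1.9,0.09,0,0,0,1.0]],
  ],
)

```text
time: 7.4
tool_pos: [463.2, -7.3, 43.6]
tcp_rot: [-180.0, -0.0, 84.0]
ft_force: [0.3, -2.9, -2.1]
finger_gap: 85.4
grip_force: 1.6
```

Request:
play_rows(
  motion=[
    [[0.4,0.03,0,0,0,0.2],[0.8,0.06,0,0,0,0.4],[1.2,0.09,0,0,0,0.6],[1.6,0.11,0,0,0,0.9],[1.6,0.11,0,0,0,0.9]],
  ],
)

```text
time: 7.9
tool_pos: [466.6, 8.8, 44.2]
tcp_rot: [180.0, -0.0, 83.1]
ft_force: [0.6, -0.2, -0.3]
finger_gap: 85.7
grip_force: 0.0
```

```bash
python3 look.py w6
python3 - <<'E'
from pp import *
im=cv2.imread("pics/w6.png"); hs=cv2.cvtColor(im,cv2.COLOR_BGR2HSV)
m=(((hs[...,0]<6)|(hs[...,0]>174))&(hs[...,1]>200)&(hs[...,2]>120)).astype(np.uint8)
k,_,S,_=cv2.connectedComponentsWithStats(m)
for s in S[1:]:
    if s[4]>50: print(s)
E
```

```text
7.9 [466.6   8.8  44.2] [ 1.7998e+02 -4.0000e-02  8.3140e+01] [ 0.6 -0.2 -0.3]
```

Request:
play_rows(
  motion=[
    [[0.3,-0.02,0,0,0,0],[0.5,-0.03,0,0,0,0],[0.6,-0.04,0,0,0,0],[0.7,-0.05,0,0,0,0],[0.7,-0.05,0,0,0,0]],
  ],
)

```text
time: 8.45
tool_pos: [467.0, 14.9, 44.2]
tcp_rot: [180.0, 0.0, 83.1]
ft_force: [-0.3, -4.1, 1.0]
finger_gap: 85.5
grip_force: 2.2
```

```bash
python3 look.py w7
python3 - <<'E'
from bench import sensors
import cv2,numpy as np
im=cv2.imread("pics/w7.png").astype(int)
# rear/front plate edge: strongest row gradients in column strips; side edges in row strips
g=im.sum(2)
for cs in((200,240),(240,280),(280,320),(320,350)):
    p=g[:,cs[0]:cs[1]].mean(1); d=np.abs(np.diff(p)); print("col",cs,[(int(i),int(d[i])) for i in np.argsort(d[:300])[-5:]])
for rs in((90,110),(150,170),(220,240)):
    p=g[rs[0]:rs[1]].mean(0); d=np.abs(np.diff(p)); print("row",rs,[(int(i),int(d[i])) for i in np.argsort(d)[-6:]])
E
```

```text
8.45 [467.   14.9  44.2] [1.7996e+02 1.0000e-02 8.3130e+01] [-0.3 -4.1  1. ]
col (200, 240) [(65, 70), (66, 79), (268, 81), (269, 122), (67, 206)]
col (240, 280) [(279, 60), (66, 78), (268, 93), (269, 134), (67, 161)]
col (280, 320) [(279, 64), (268, 99), (67, 115), (269, 145), (65, 215)]
col (320, 350) [(67, 94), (268, 96), (61, 102), (58, 110), (269, 144)]
row (90, 110) [(482, 66), (481, 89), (480, 92), (537, 133), (539, 140), (538, 187)]
row (150, 170) [(554, 80), (531, 81), (552, 95), (553, 110), (530, 166), (529, 184)]
row (220, 240) [(381, 88), (542, 90), (540, 99), (541, 112), (520, 148), (519, 166)]
```

View pics/w7.png

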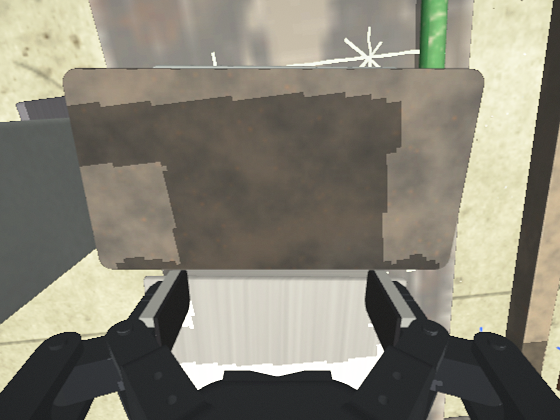

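Run:
```python
from pp import *
im=cv2.imread("pics/w7.png").astype(int); g=im.sum(2)
for c0 in(150,200,230,260,290,320,345,400):
    p=g[:,c0:c0+12].mean(1); d=np.diff(p); i=np.arange(271,292); print(c0,[(int(k),int(d[k])) for k in i if abs(d[k])>25])
a,da=ln("rear",(103,269.5),(441,269.5),61); ln("front",(64,67.5),(484,67.5),61)
b,db=ln("shelffront",(146,278),(413,282),55)
u=np.array([.118,.993]);print((a-b)@u)
```

```text
150 [(274, -26), (275, -169), (276, 44), (277, 47), (278, 68), (280, -187), (281, -44), (282, -27), (283, -66), (284, -27), (285, -50)]
200 [(276, 30), (277, 38), (278, 68), (279, 52)]
230 [(276, 34), (277, 36), (278, 64), (279, 60)]
260 [(275, -33), (276, 37), (277, 34), (278, 57), (279, 61)]
290 [(275, -39), (276, 35), (277, 35), (278, 49), (279, 66), (280, 28)]
320 [(275, -28), (277, 26), (278, 42), (279, 66), (280, 43)]
345 [(277, 31), (278, 39), (279, 69), (280, 50)]
400 [(271, -123), (279, 33), (280, 36), (283, -61), (284, -61), (285, -69), (286, -52), (289, -26)]
rear [390.2  35.6] [543.9  17.2] mid [467.   26.4] ang -6.8 154.8
front [401.1 119.5] [555.5 101. ] mid [478.3 110.3] ang -6.8 155.5
shelffront [405.3  25.7] [533.9   8. ] mid [469.6  16.9] ang -7.8 129.8
9.207190826022448
```

Request:
play_rows(
  motion=[
    [[0.05,0,0,0,0,0.1],[0.1,0,0,0,0,0.2],[0.15,0,0,0,0,0.3],[0.15,0,0,0,0,0.3]],
  ],
)

```text
time: 8.9
tool_pos: [466.9, 16.3, 44.2]
tcp_rot: [180.0, 0.0, 82.8]
ft_force: [-1.2, -4.2, 1.8]
finger_gap: 85.9
grip_force: 2.8
```

Request:
play_rows(
  motion=[
    [[-0.5,0,0,0,0,0],[-1.5,0,-0.2,0,0,0],[-3,0,-3,0,0,0],[-5,0,-7,0,0,0],[-5,0,-7,0,0,0]],
  ],
)

```text
time: 9.4
tool_pos: [463.9, -35.7, 119.8]
tcp_rot: [179.5, 0.0, 82.8]
ft_force: [0.5, -0.5, -0.2]
finger_gap: 85.6
grip_force: 0.0
```

```bash
python3 look.py w8
python3 - <<'E'
from pp import *
from bench import sensors
st=sensors.sense();p=st["tool_pos"];y=st["tcp_rot"][2]
plan(p,y,[437,-396,110],57)
plan([437,-396,110],57,[444.5,-295.5,110],57)
im=cv2.imread("pics/w8.png").astype(int); g=im.sum(2)
for c0 in(160,200,240,280,320,360,390):
    d=np.diff(g[:,c0:c0+12].mean(1)); print(c0,[(int(k),int(d[k])) for k in range(60,330) if abs(d[k])>45])
for r in(140,170,200,230):
    d=np.diff(g[r:r+8].mean(0)); print("r",r,[(int(k),int(d[k])) for k in range(60,520) if abs(d[k])>60])
E
```

```text
9.4 [463.9 -35.7 119.8] [1.7949e+02 4.0000e-02 8.2750e+01] [ 0.5 -0.5 -0.2]
[437, -396, 110] 57 -> [-36.17, 2.01, 0.73] [0.0, -0.0, 25.7]
[444.5, -295.5, 110] 57 -> [8.84, -4.84, -0.0] [0.0, 0.0, 0.0]
160 [(85, -66), (126, 56), (137, -64), (182, 77), (198, 107), (199, 104), (280, -91)]
200 [(90, -60), (128, 48), (137, 145), (138, 155), (142, -59), (143, -136), (151, 47), (152, 188), (153, 58), (163, -67), (178, -67), (198, -111), (200, -73), (232, 72), (234, 98), (236, -48), (247, -141), (249, -70), (274, 56), (275, 159), (276, 47)]
240 [(88, -48), (89, -45), (137, 83), (138, 46), (152, 100), (279, 109), (280, 122)]
280 [(90, -45), (93, -47), (137, 99), (138, 47), (152, 106), (281, 123), (282, 129)]
320 [(95, -67), (137, 138), (152, 105), (278, 54), (279, 136)]
360 [(137, 89), (152, 120), (153, 61), (197, -65), (269, -59)]
390 [(170, 88), (171, -140), (280, -147)]
r 140 [(164, 65), (169, -64), (172, 115), (173, 94), (413, 84), (503, -129), (504, -294)]
r 170 [(173, 120), (174, 222), (175, 77), (207, -98), (208, -142), (343, 150), (363, -185), (364, -219), (500, -156), (501, -242), (518, 130), (519, 128)]
r 200 [(360, -76), (361, -81), (412, 70), (497, -182), (498, -147), (514, 103), (515, 148)]
r 230 [(189, 75), (333, 84), (347, 72), (352, 62), (357, -84), (358, -207), (493, -76), (494, -208), (495, -76), (510, 77), (511, 157)]
```

Run:
```python
from pp import *
for p,q in(((280,137.5),(280,152.5)),((280,138),(280,151.5))):
    print(ray(c,p,61).round(1),ray(c,q,55).round(1),(ray(c,p,61)-ray(c,q,55)).round(1))
```

```text
[475.2  26.5  61. ] [474.   16.2  55. ] [ 1.2 10.3  6. ]
[475.2  26.2  61. ] [474.1  16.9  55. ] [1.  9.3 6. ]
```

Request:
play_rows(
  motion=[
    [[-36.2,2.0,0.7,0,0,25.7],[-36.2,2.0,0.7,0,0,25.7],[-36.2,2.0,0.7,0,0,25.7],[-36.2,2.0,0.7,0,0,25.7],[-36.2,2.0,0.7,0,0,25.7]],
  ],
  jaw=0,
)

```text
time: 9.95
tool_pos: [442.0, -283.7, 107.9]
tcp_rot: [-179.9, -0.0, 57.1]
ft_force: [0.7, 0.1, 0.5]
finger_gap: 12.0
grip_force: 0.0
```

Run:
```python
from h import *
from bench import sensors,optics
st=sensors.sense();p=st["tool_pos"];y=st["tcp_rot"][2];print(p,y)
plan(p,y,[437.5,-397,70],57)
c=C["top"]; t=optics.snapshot("top")["pixels"]; cv2.imwrite("pics/top2.png",t[:,:,::-1])
```

```text
[ 442.01502533 -283.73335954  107.92490484] 57.1260091614058
[437.5, -397, 70] 57 -> [-9.76, 5.77, 3.79] [-0.0, -0.0, 0.1]
```

```bash
cat > rect.py <<'E'
from h import *
def prof(f,z,xs,ys,ctr=(471.6,68.6),yaw=-6.9):
    c=C["top"]; im=cv2.imread(f); a=np.radians(yaw); v=np.array([np.cos(a),np.sin(a)]); u=np.array([-v[1],v[0]])
    X,Y=np.meshgrid(xs,ys); W=np.array(ctr)+X[...,None]*v+Y[...,None]*u
    P=np.c_[W.reshape(-1,2),np.full(X.size,z)]@c["R"].T+c["t"]; q=P@c["mtx"].T; q=(q[:,:2]/q[:,2:]).astype(np.float32).reshape(*X.shape,2)
    return cv2.remap(im,q[...,0],q[...,1],cv2.INTER_LINEAR).astype(float)
def edges(p,ax,th=4,n=7):
    d=np.abs(np.gradient(p,axis=0)).sum(1); i=[k for k in range(2,len(d)-2) if d[k]==d[k-2:k+3].max() and d[k]>th]
    return sorted([(float(ax[k]),int(d[k])) for k in sorted(i,key=lambda k:-d[k])[:n]])
E
python3 - <<'E'
from rect import *
ys=np.arange(-75,70,.5)
for l,h in((-45,-15),(-15,15),(15,45)): 
    xs=np.arange(l,h,1.)
    print("pan0",edges(prof("pics/top0.png",54,xs,ys).mean(1),ys)); print("plate",edges(prof("pics/top2.png",61,xs,ys).mean(1),ys))
xs=np.arange(-100,100,.5)
print("pan0 x",edges(prof("pics/top0.png",54,xs,np.arange(-10,11)).mean(0),xs));print("plate x",edges(prof("pics/top2.png",61,xs,np.arange(-35,36)).mean(0),xs))
E
```

```text
pan0 [(-53.5, 15), (-52.0, 15), (-21.5, 16), (-18.0, 18), (18.0, 18), (36.0, 10)]
plate [(-53.5, 16), (-49.0, 13), (-47.0, 14)]
pan0 [(-53.0, 16), (-21.5, 16), (-18.5, 18), (18.0, 18), (36.0, 8)]
plate [(-54.5, 15), (-53.0, 15), (-51.0, 14), (-49.0, 13), (-47.5, 14), (42.0, 5), (43.5, 5)]
pan0 [(-53.5, 15), (-22.0, 16), (-19.0, 18), (-17.5, 17), (18.0, 19), (35.5, 8)]
plate [(-54.0, 15), (-48.5, 14)]
pan0 x [(-93.0, 11), (-65.0, 12), (-54.5, 18), (53.5, 15), (59.0, 7), (76.5, 5), (87.5, 5)]
plate x [(-97.0, 5), (-96.5, 5)]
```

Run:
```python
from rect import *
ys=np.r_[np.arange(-60,-30,1.5),np.arange(34,52,1.5)]; xs=np.arange(-50,50,1.)
a=prof("pics/top2.png",61,xs,ys).mean(1); b=prof("pics/top0.png",61,xs,ys).mean(1)
for y,p,q in zip(ys,a,b): print(y,p.round().astype(int),q.round().astype(int))
print("ends");ys=np.arange(-30,30,1.);xs=np.r_[np.arange(-90,-70,1.5),np.arange(70,90,1.5)]
a=prof("pics/top2.png",61,xs,ys).mean(0); b=prof("pics/top0.png",61,xs,ys).mean(0)
for y,p,q in zip(xs,a,b): print(y,p.round().astype(int),q.round().astype(int))
```

```text
-60.0 [200 205 211] [213 216 220]
-58.5 [198 203 208] [210 214 218]
-57.0 [192 196 201] [204 208 213]
-55.5 [183 186 190] [194 198 202]
-54.0 [168 172 174] [180 183 186]
-52.5 [154 157 157] [167 169 170]
-51.0 [141 143 142] [157 159 159]
-49.5 [128 130 129] [152 154 153]
-48.0 [115 116 115] [150 152 151]
-46.5 [101 102 102] [150 152 150]
-45.0 [89 91 91] [150 152 150]
-43.5 [80 82 84] [150 152 150]
-42.0 [76 79 83] [150 152 150]
-40.5 [75 80 86] [150 152 150]
-39.0 [76 82 89] [149 151 149]
-37.5 [78 84 92] [149 151 149]
-36.0 [78 85 93] [149 152 149]
-34.5 [79 86 95] [150 152 150]
-33.0 [80 87 95] [150 152 150]
-31.5 [80 87 96] [150 151 150]
34.0 [72 78 85] [128 131 131]
35.5 [73 78 85] [118 122 123]
37.0 [73 79 85] [110 114 117]
38.5 [75 80 86] [105 109 113]
40.0 [77 82 88] [102 106 110]
41.5 [80 86 91] [100 104 108]
43.0 [84 89 94] [ 98 103 107]
44.5 [87 92 96] [ 98 102 106]
46.0 [90 94 98] [ 98 102 106]
47.5 [ 91  95 100] [ 98 102 107]
49.0 [ 92  96 101] [ 98 103 107]
50.5 [ 93  97 102] [ 99 103 108]
ends
-90.0 [ 93 101 106] [ 99 108 113]
-88.5 [ 91  97 102] [ 97 104 109]
-87.0 [ 90  95 100] [ 95 101 106]
-85.5 [88 92 97] [ 94  99 104]
-84.0 [85 90 94] [ 93  97 101]
-82.5 [83 87 91] [91 95 99]
-81.0 [80 84 89] [90 93 97]
-79.5 [78 82 87] [89 92 96]
-78.0 [76 81 87] [88 91 95]
-76.5 [76 81 88] [88 90 95]
-75.0 [76 81 88] [88 90 95]
-73.5 [76 82 88] [88 91 95]
-72.0 [76 82 89] [88 92 96]
-70.5 [77 82 89] [90 93 98]
70.0 [73 78 84] [82 94 88]
71.5 [73 78 83] [80 96 85]
73.0 [73 79 83] [ 79 100  83]
74.5 [73 80 83] [ 79 105  82]
76.0 [74 83 82] [ 80 110  83]
77.5 [74 87 81] [ 81 114  84]
79.0 [75 92 81] [ 82 115  86]
80.5 [76 96 82] [ 83 114  87]
82.0 [78 98 83] [ 85 111  89]
83.5 [82 99 87] [ 87 108  93]
85.0 [85 99 92] [ 91 107  99]
86.5 [ 90 100  98] [ 95 107 104]
88.0 [ 93 101 103] [ 99 107 109]
89.5 [ 95 101 105] [102 108 112]
```

Request:
play_rows(
  motion=[
    [[-9.6,5.9,3.3,0,0,0],[-9.6,5.9,3.3,0,0,0],[-9.6,5.9,3.3,0,0,0],[-9.6,5.9,3.3,0,0,0],[-9.6,5.9,3.3,0,0,0]],
  ],
)

```text
time: 10.5
tool_pos: [439.9, -394.1, 74.8]
tcp_rot: [-179.9, -0.1, 57.1]
ft_force: [0.4, 0.4, 0.0]
finger_gap: -0.0
grip_force: 0.0
```

Request:
play_rows(
  motion=[
    [[0,0,0,0,0,0],[0,0,0,0,0,0]],
  ],
)

```text
time: 10.7
tool_pos: [441.1, -394.0, 76.5]
tcp_rot: [180.0, -0.0, 57.2]
ft_force: [-0.3, -0.4, 0.3]
finger_gap: 0.0
grip_force: 0.0
```

Request:
play_rows(
  motion=[
    [[-0.3,0,1.5,0,0,0],[-0.3,0,2.5,0,0,0],[-0.3,0,3.0,0,0,0],[-0.3,0,3.3,0,0,0],[-0.3,0,3.5,0,0,0]],
  ],
)

```text
time: 11.2
tool_pos: [438.8, -397.1, 43.4]
tcp_rot: [-179.9, -0.0, 57.1]
ft_force: [-14.0, 15.8, 40.5]
finger_gap: -0.1
grip_force: 20.0
```

Request:
play_rows(
  motion=[
    [[0,0,0,0,0,0],[0,0,0,0,0,0],[0,0,0,0,0,0]],
  ],
)

```text
time: 11.5
tool_pos: [438.7, -397.0, 43.7]
tcp_rot: [-179.9, -0.0, 57.1]
ft_force: [-10.5, 12.0, 28.1]
finger_gap: 0.0
grip_force: 14.2
```

Request:
play_rows(
  motion=[
    [[0,0,-3,0,0,0],[0,0,-5,0,0,0],[0,0,-5,0,0,0]],
  ],
)

```text
time: 11.8
tool_pos: [440.6, -399.2, 94.5]
tcp_rot: [179.7, 0.1, 57.1]
ft_force: [-0.1, -0.9, 1.2]
finger_gap: -0.1
grip_force: 0.0
```

Request:
play_rows(
  motion=[
    [[8.8,-4.9,0,0,0,0],[8.8,-4.9,0,0,0,0],[8.8,-4.9,0,0,0,0],[8.8,-4.9,0,0,0,0],[8.8,-4.9,0,0,0,0]],
  ],
)

```text
time: 12.3
tool_pos: [445.4, -297.6, 90.7]
tcp_rot: [-180.0, 0.0, 57.1]
ft_force: [-0.1, -0.5, 0.5]
finger_gap: -0.0
grip_force: 0.0
```

Request:
play_rows(
  motion=[
    [[0,0,3,0,0,0],[0,0,4,0,0,0],[0,0,4.5,0,0,0],[0,0,4.8,0,0,0],[0,0,5,0,0,0]],
  ],
)

```text
time: 12.8
tool_pos: [444.8, -297.7, 43.5]
tcp_rot: [-179.9, 0.0, 57.1]
ft_force: [-18.4, 10.2, 37.4]
finger_gap: -0.3
grip_force: 18.6
```

Request:
play_rows(
  motion=[
    [[0,0,0,0,0,0],[0,0,0,0,0,0],[0,0,0,0,0,0]],
  ],
)

```text
time: 13.1
tool_pos: [444.8, -297.6, 43.7]
tcp_rot: [-179.9, 0.0, 57.1]
ft_force: [-14.2, 7.1, 24.2]
finger_gap: 0.1
grip_force: 12.1
```

Request:
play_rows(
  motion=[
    [[0,0,-3,0,0,0],[0,0,-8,0,0,0],[0,0,-12,0,0,0],[0,0,-12,0,0,0],[0,0,-12,0,0,0]],
  ],
)

```text
time: 13.6
tool_pos: [446.6, -298.3, 163.4]
tcp_rot: [179.8, 0.0, 57.1]
ft_force: [-0.1, 0.8, -0.3]
finger_gap: -0.4
grip_force: 0.0
```

```bash
python3 -c "
from bench import job
print(job.hand_in())"
```

```text
the job is handed in; nothing more can be done
None
```

The job is handed in with no verdict returned: I zeroed the scale with the yellow key, slid the plate onto the pan (about 1 mm off centre and square to it by the cameras, clear of the shelf), then pressed blue and green fully, finishing at 13.6 s.

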